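Register a board against the fence and the end stop

TASK

Push the long loose board along the bench top until its long edge lies flush against the aluminium fence and its end, on the side where the stop block sits, butts squarely against that block. Only push it with the fingers: it must stay flat on the bench and never be lifted. Leave the short offcut, the glue bottle, the tape measure and the screwdriver where they are.

Things in the scene. Friction and masses are not known exactly. Their poses are not given: they have to be found in the camera images.
- board: The long board: loose pine, 200 mm long (its y axis) x 70 mm wide (x axis) x 20 mm thick, about 0.2 kg, with a small dark dowel mark near each end on top (the two ends are alike). Origin: centre of its underside, on the bench; z up. It starts on the robot's side of the fence, askew, between stop block and clamp.
- fence: Straight aluminium fence bar fixed to the bench, 560 mm long (its y axis), 30 mm thick (x axis), 35 mm high. Origin: centre of its underside. Its -x face, 15 mm from the origin, looks towards the robot and is the face the board must lie against. The bar may stand askew to the robot.
- stop: Stop block, dark steel, fixed over the fence near its left or right end, parallel to it. Before the fence it is 70 mm deep (own x -85 to -15 mm), 30 mm wide (y -15 to +15 mm), 41 mm high; a knob over the fence reaches 55 mm. Origin: on the bench, on the fence's centre line. The board's end must butt against the face towards the fence's middle, 15 mm from the origin along y.
- clamp: Steel hold-down clamp, fixed near the other end of the fence, wholly behind and on top of it (up to about 60 mm high, 108 mm back), so that nothing of it stands more than 8 mm to the robot's side of the fence's centre line. Origin: on the bench, on the fence's centre line. Not part of the work.
- offcut: Short loose pine offcut, 70 x 75 x 20 mm, beside the work, beyond one end of the fence. Origin: centre of its underside. To be left alone.
- glue: Loose yellow glue bottle, 56 mm in diameter, 150 mm tall, standing behind the fence. Origin: centre of its underside. To be left alone.
- tape: Loose black tape measure, 36 x 65 x 60 mm high, standing behind the fence. Origin: centre of its underside. To be left alone.
- driver: Loose screwdriver lying on the bench beside the work, beyond the other end of the fence, 200 mm long (its x axis), handle 26 mm thick. Origin: on the bench under its mid-length. To be left alone.

How it is judged:
At the end, for the whole second after the job is handed in: The board lies flat and at rest in front of the fence, between the stop block and the clamp: its long edge within 3.5 mm of the fence face and within 0.03 rad of parallel, its end within 4 mm of the stop block's inner face (x of board in the frame of fence between -0.0535 and -0.047 m and angle between the y axis of board and the y axis of fence, either way round below 0.03 rad and (y of board in the frame of stop between 0.112 and 0.119 m or y of board in the frame of stop between -0.119 and -0.112 m) and y of board in the frame of fence between -0.15 and 0.15 m and height (world z) of board below 0.004 m and angle between board's own z axis and vertical below 0.05 rad and linear speed of board below 0.01 m/s); the robot touches nothing.
It fails at once if the board is lifted off the bench or tipped (origin above 8 mm, or tilted over 0.15 rad) (height (world z) of board above 0.008 m or angle between board's own z axis and vertical above 0.15 rad).
It fails at once if the short offcut is disturbed (moved more than 20 mm) (distance of offcut from where it was at the start of the episode above 0.02 m).
It fails at once if the glue bottle is disturbed (moved more than 20 mm) (distance of glue from where it was at the start of the episode above 0.02 m).
It fails at once if the tape measure is disturbed (moved more than 20 mm) (distance of tape from where it was at the start of the episode above 0.02 m).
It fails at once if the screwdriver is disturbed (moved more than 20 mm) (distance of driver from where it was at the start of the episode above 0.02 m).
It also fails if it takes over 53 s, if anything falls off the work surface, if the arm or the gripper's body presses on something with over 40 N, if the wrist force passes 120 N, or if a joint passes its speed limit or range.

ROBOT

A 6-joint arm with a two-finger parallel gripper is mounted at the origin on the work surface. World frame = base frame: x ahead of the robot, y to its left, z up, the work surface at z = 0. Lengths are in m, angles in rad, forces in N, time in s.
With the tool pointing down it reaches from about 0.35 to 0.775 m from the base axis. Payload 5.5 kg.
Tool frame: the origin (TCP) lies midway between the tips of the shut fingers; the grasp point (between the pads) lies grasp_offset behind it (grasp_offset is the distance from the TCP to the grasp point, in m); z points along the fingers, y is the line along which they close (so a half turn about z gives the same grasp; the last joint's range is limited). The gripper opens to 85 mm and grips with 20 to 120 N. Pads are 22 mm wide; open, the fingers measure 114 mm over their backs; the gripper's body (76 mm by 85 mm) begins 54 mm behind the grasp point. The pads swing forward as they close: fully open they stand 13 mm farther back than shut.
Start: joints at [-1.46, 0.313, 0.046, 1.304, 0, 1.431], TCP at [0.143, -0.557, 0.194] pointing down, gripper open.
Joint ranges: [-2.76, 2.76], [-0.86, 1.69], [-1.03, 1.26], [-2.2, 2.34], [-1.47, 1.5], [-3.14, 3.14]. Speed limits (rad/s): [2.57, 2.57, 3.14, 3.14, 3.14, 3.14].

INTERFACE

Orientations are given as a unit quaternion [w, x, y, z].
In Python, from workcell import * gives the robot as it stands.
- The arm moves only by the tool step_arm, never from a script. Its argument "deltas" is a list of rows, each a list of 7 numbers: the shift along the world's x, y, z in mm, then the turn, a rotation vector about the world's x, y, z in degrees, then the gripper's target within -1 to 1 (fully open at 1, half-way at 0, shut at -1). A call has 1 to 5 rows; each row shifts and turns the commanded pose from where the row before left it; what a row does not reach is not made up. A row lasts 1/10 s, in which the tool goes at most 50 mm and 8.59 degrees, less where a joint would pass 70% of its speed; a pose out of reach is approached as far as the arm can. A call is refused whole if a number of a shift passes 50 or a number of a turn 8.59, either way. A call with a gripper value outside its range is refused whole. The fingers move at their own pace and stop on an object; "newtons" is the grip in N (left out, the last holds). Time passes only in rows, so rows that do not move let the fingers close. It gives the time, the measured TCP pose, the force, the opening and the grip force at its end, in the units of the state.
- get_state(): the state, without advancing time (a new reading comes with each control period).
- read_camera(name): name is "scene" or "top" or "wrist"; returns a dict with "image" (384x512x3 uint8, red, green, blue), "z_map" (384x512 float32, m along the optical axis (not along the pixel's ray), 0 where there is no reading), "K" (3x3 intrinsics, pixels), "world_from_camera" (4x4, takes a point from camera to world coordinates). Camera axes: x right, y down, z forward; pixel columns grow to the right and rows downward; lengths in m; the calibration is good to about 2 mm. A picture is of the moment at which its call begins.
- hand_in(): hands the job in; it is judged then, once.
The state is a dict: "clock": time; "joint_pos": joint angles; "qvel": joint speeds; "tau": joint torques, N m; "tcp_pos": TCP position; "orientation": TCP orientation; "wrist_force": force on the tool from outside, world axes, zero at the start; "ft_torque": the same for the moment, N m; "finger_gap": finger opening in m; "grip_force": force on a finger pad.
Only numpy, scipy, OpenCV 4.12 (cv2) and the standard library are available. Lean on these libraries where they do the work, as an engineer would, in place of code of your own. Each camera call takes 0.05 s, during which the arm holds its last target. There are 200 camera calls.

## Working session

There is one attempt and no reset: what is moved stays moved. The work goes in short steps, Python scripts to look and compute and a tool call to move; the robot and the scene stay as the last step left them, time stands still between calls to the robot, and variables do not carry over. Pictures are saved under pics/ and viewed, at most 10 in all, crops included, and the job is handed in when it is done.

Besides the shell and the picture viewer there is one more tool, called after ">>>" as name(argument=value, ...), one argument or row to a line, values as JSON. step_arm: Moves the arm, as the interface text tells. Its arguments: {"type":"object","properties":{"deltas":{"type":"array","items":{"type":"array","items":{"type":"number"}}},"newtons":{"type":"number"}},"required":["deltas"]}

```bash
mkdir -p pics
cat > h.py <<'E'
from workcell import *
import numpy as np, cv2
def snap(name,fn):
    c=read_camera(name); np.savez(''+fn+'.npz',**c)
    cv2.imwrite('pics/'+fn+'.png',c['image'][:,:,::-1]); return c
def pt(c,u,v,z=None):
    K=c['K'];T=c['world_from_camera'];r=np.linalg.inv(K)@[u,v,1]
    if z is None: p=r*c['z_map'][int(round(v)),int(round(u))]; return T[:3,:3]@p+T[:3,3]
    d=T[:3,:3]@r; return T[:3,3]+d*(z-T[2,3])/d[2]
E
python3 - <<'E'
from h import *
s=get_state();print(s)
c=snap('top','top0');print(c['world_from_camera'],c['K'])
E
```

```text
{'clock': 0.0, 'joint_pos': array([-1.45959142e+00,  3.13998309e-01,  4.49664522e-02,  1.30358612e+00,
        2.54625023e-05,  1.43116210e+00]), 'qvel': array([-0.00099527,  0.00012073, -0.00170776,  0.00096853,  0.00080743,
       -0.00033608]), 'tau': array([-1.49045409e-03, -4.80622566e+01,  2.98534656e+01,  1.92424451e-02,
       -5.59758541e-05, -7.05670189e-06]), 'tcp_pos': array([ 0.14264002, -0.55643055,  0.19290499]), 'orientation': array([-9.10554067e-04,  9.92144860e-01,  1.25090952e-01,  2.56766239e-05]), 'wrist_force': array([-0.33386679, -0.03397948,  0.34299227]), 'ft_torque': array([-0.01366768, -0.01288399, -0.03208664]), 'grip_force': 0.0, 'finger_gap': 0.08522455480887974}
[[-0.01913148 -0.98610647  0.16500911  0.43130531]
 [-0.99936318  0.02383247  0.02655648 -0.01948256]
 [-0.03012009 -0.16439597 -0.98593445  1.23070666]
 [ 0.          0.          0.          1.        ]] [[425.06959553   0.         257.11177626]
 [  0.         425.06959553 183.43180777]
 [  0.           0.           1.        ]]
```

View pics/top0.png

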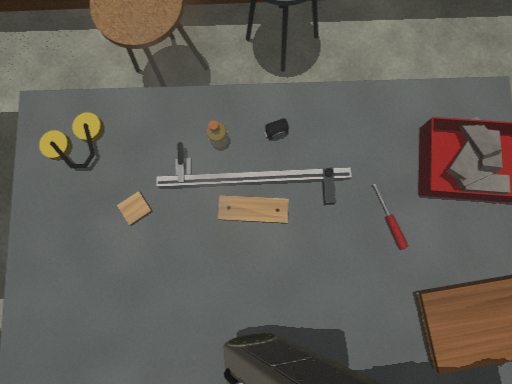

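The board is centred near (253,208). The fence runs from (157,181) to (351,174), the stop block is at (329,187) on the right and the clamp at (182,168). I'll enlarge this area.

Run:
```python
import cv2
a=cv2.imread('pics/top0.png')[155:235,150:360]
cv2.imwrite('pics/crop0.png',cv2.resize(a,None,fx=3.8,fy=3.8,interpolation=cv2.INTER_CUBIC))
```

```text
(no output)
```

View pics/crop0.png

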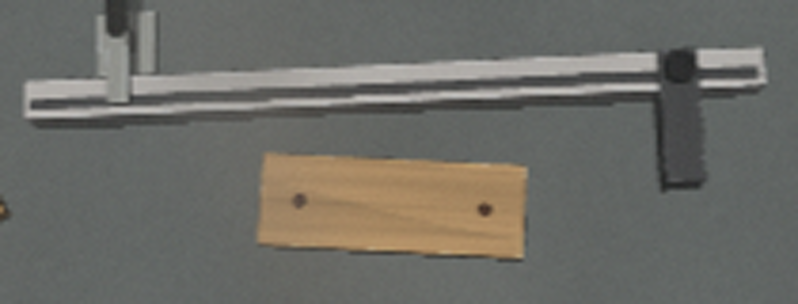

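Run:
```python
from h import *
c=np.load('top0.npz')
def P(u,v,z): return pt(c,150+(u+.5)/3.8-.5,155+(v+.5)/3.8-.5,z)
B=[P(*q,.02) for q in [(265,153),(527,166),(523,259),(258,243)]]
for b in B: print('board',b.round(4))
print([np.linalg.norm(B[i]-B[(i+1)%4]).round(4) for i in range(4)], np.mean(B,0).round(4))
d=[P(299,201,.02),P(485,210,.02)];print('dowels',np.round(d,4),np.mean(d,0))
for n,q in dict(rearL=(24,82),rearR=(765,49),frL=(27,118),frR=(766,86)).items(): print(n,P(*q,.035).round(4))
for q in [(663,183),(703,181),(705,100),(661,100)]: print('stop',P(*q,.041).round(4))
# height maps check
for u,v in [(390,205),(400,72),(683,140)]:
    print(pt(c,150+u/3.8,155+v/3.8).round(4))
```

```text
board [0.6031 0.1226 0.02  ]
board [ 0.5885 -0.0755  0.02  ]
board [ 0.5186 -0.0703  0.02  ]
board [0.5349 0.1282 0.02  ]
[np.float64(0.1986), np.float64(0.0701), np.float64(0.1992), np.float64(0.0684)] [0.5613 0.0263 0.02  ]
dowels [[ 0.5659  0.0971  0.02  ]
 [ 0.556  -0.043   0.02  ]] [0.56092509 0.02705599 0.02      ]
rearL [0.6596 0.3039 0.035 ]
rearR [ 0.6709 -0.2558  0.035 ]
frL [0.6318 0.3011 0.035 ]
frR [ 0.6427 -0.255   0.035 ]
stop [ 0.5709 -0.1743  0.041 ]
stop [ 0.5717 -0.2037  0.041 ]
stop [ 0.6322 -0.2081  0.041 ]
stop [ 0.633  -0.1756  0.041 ]
[0.5606 0.0275 0.0165]
[0.6594 0.0175 0.0333]
[ 0.601  -0.191   0.0442]
```

>>> step_arm(
  deltas=[
    [23,41,0,0,0,-1,1],
    [23,41,0,0,0,-1,1],
    [23,41,0,0,0,-1,1],
    [23,41,0,0,0,-1,1],
    [23,41,0,0,0,-1,1],
  ],
)

```text
clock: 0.55
tcp_pos: [0.258, -0.35, 0.1933]
orientation: [-0.0, 0.997, 0.081, -0.0]
wrist_force: [0.3, -0.5, 0.3]
finger_gap: 0.0853
grip_force: 0.0
```

>>> step_arm(
  deltas=[
    [23,41,0,0,0,-1,1],
    [23,41,0,0,0,-1,1],
    [23,41,0,0,0,-1,1],
    [23,41,0,0,0,-1,1],
    [23,41,0,0,0,-1,1],
  ],
)

```text
clock: 1.05
tcp_pos: [0.3729, -0.1451, 0.1936]
orientation: [0.0, 0.999, 0.038, -0.0]
wrist_force: [1.2, -1.0, 0.3]
finger_gap: 0.0856
grip_force: 0.0
```

>>> step_arm(
  deltas=[
    [23,41,0,0,0,-1,1],
    [23,41,0,0,0,-1,1],
    [23,41,0,0,0,-1,1],
    [23,41,0,0,0,0,1],
    [0,0,0,0,0,0,1],
  ],
)

```text
clock: 1.55
tcp_pos: [0.4662, 0.0215, 0.1932]
orientation: [-0.001, 1.0, 0.016, 0.0]
wrist_force: [0.1, -1.5, -0.6]
finger_gap: 0.0858
grip_force: 0.0
```

>>> step_arm(
  deltas=[
    [0,5,-45,0,0,-0.5,1],
    [0,0,-45,0,0,0,1],
    [0,0,-45,0,0,0,1],
    [0,0,-35,0,0,0,1],
    [0,0,-13,0,0,0,1],
  ],
)

```text
clock: 2.05
tcp_pos: [0.4606, 0.0219, 0.0069]
orientation: [-0.0, 1.0, 0.007, -0.004]
wrist_force: [0.2, -0.8, 0.5]
finger_gap: 0.0853
grip_force: 0.0
```

>>> step_arm(
  deltas=[
    [0,0,-7,0,0,0,1],
    [0,0,-4,0,0,0,1],
    [0,0,-1,0,0,0,1],
    [0,0,0,0,0,0,1],
  ],
)

```text
clock: 2.45
tcp_pos: [0.4655, 0.0217, -0.0004]
orientation: [0.0, 1.0, 0.007, 0.001]
wrist_force: [-0.9, -0.0, -0.7]
finger_gap: 0.0854
grip_force: 0.0
```

Run:
```python
from h import *
c=snap('scene','sc1')
a=c['image'][:,:,::-1]; cv2.imwrite('pics/sc1.png',cv2.resize(a,(768,576)))
```

```text
(no output)
```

View pics/sc1.png

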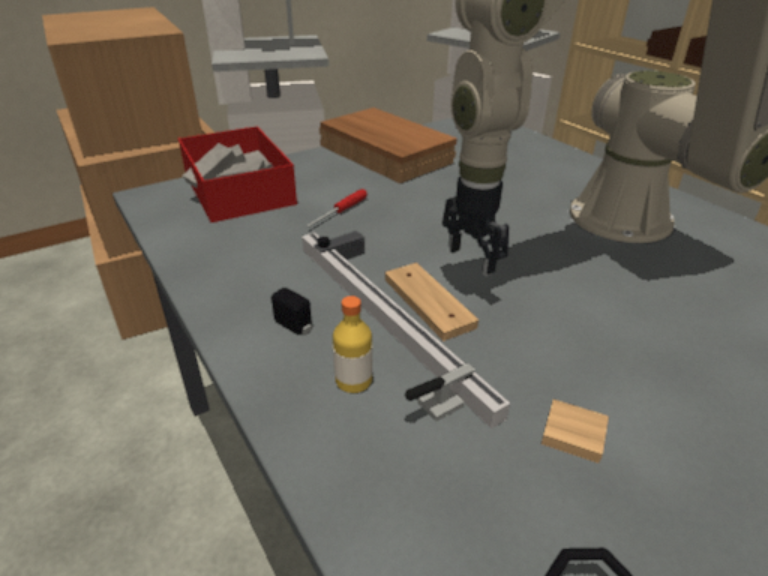

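>>> step_arm(
  deltas=[
    [0,5,-4,0,0,0.3,1],
    [0,0,-3,0,0,0,1],
    [15,0,0,0,0,0,1],
    [10,0,0,0,0,0,1],
    [5,0,0,0,0,0,1],
  ],
)

```text
clock: 3.0
tcp_pos: [0.4961, 0.0269, -0.008]
orientation: [0.0, 1.0, 0.01, 0.001]
wrist_force: [0.0, -0.1, 0.2]
finger_gap: 0.0853
grip_force: 0.0
```

>>> step_arm(
  deltas=[
    [5,0,0,0,0,0,1],
    [5,0,0,0,0,0,1],
    [5,0,0,0,0,0,1],
    [5,0,0,0,0,0,1],
    [5,0,0,0,0,0,1],
  ],
)

```text
clock: 3.5
tcp_pos: [0.52, 0.0269, -0.0082]
orientation: [0.0, 1.0, 0.01, -0.0]
wrist_force: [0.2, 0.3, -0.2]
finger_gap: 0.0854
grip_force: 0.0
```

>>> step_arm(
  deltas=[
    [5,0,0,0,0,0,1],
    [5,0,0,0,0,0,1],
    [5,0,0,0,0,0,1],
    [4,0,0,0,0,0,1],
    [3,0,0,0,0,0,1],
  ],
)

```text
clock: 4.0
tcp_pos: [0.5421, 0.0269, -0.0082]
orientation: [0.0, 1.0, 0.01, 0.0]
wrist_force: [-0.2, 0.1, 1.0]
finger_gap: 0.085
grip_force: 0.0
```

Run:
```python
from h import *
c=snap('top','t1')
a=c['image'][155:235,150:360,::-1]; cv2.imwrite('pics/t1c.png',cv2.resize(a,None,fx=3.8,fy=3.8,interpolation=cv2.INTER_CUBIC))
```

```text
(no output)
```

View pics/t1c.png

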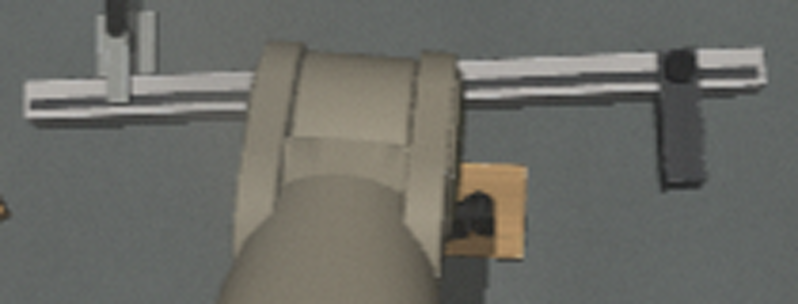

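Run:
```python
from h import *
c=snap('scene','sc2');print(c['image'].shape)
a=c['image'][110:240,230:370,::-1]; cv2.imwrite('pics/sc2.png',cv2.resize(a,None,fx=4.5,fy=4.5,interpolation=cv2.INTER_CUBIC))
```

```text
(384, 512, 3)
```

View pics/sc2.png

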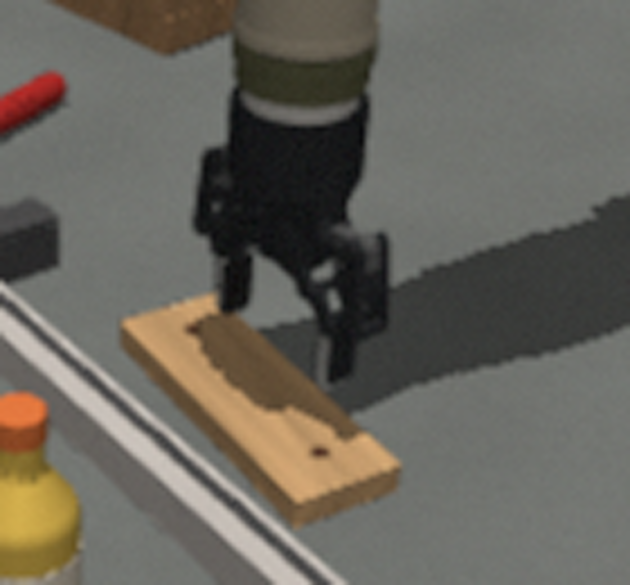

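Run:
```python
from h import *
c=np.load('sc2.npz')
for (x,y) in [(340,350),(340,362),(340,370),(340,376),(235,290),(235,300),(318,452)]:
    print(x,y,pt(c,230+x/4.5,110+y/4.5).round(4))
print(get_state()['tcp_pos'])
```

```text
340 350 [0.5412 0.0788 0.0693]
340 362 [0.5418 0.0805 0.0623]
340 370 [0.5408 0.0801 0.0562]
340 376 [0.5406 0.0805 0.0522]
235 290 [ 0.5455 -0.0138  0.0603]
235 300 [ 0.5427 -0.0169  0.0505]
318 452 [0.566  0.0967 0.0191]
[ 0.54220756  0.02689428 -0.00815809]
```

The depth map puts the fingertips at z≈0.05, although the reported TCP says they should be at about 0.005. That is about 45 mm higher than expected, so the fingers passed over the board and it hasn't moved. I'll back off, then go down carefully with force checks.

>>> step_arm(
  deltas=[
    [-15,0,0,0,0,0,1],
    [-20,0,0,0,0,0,1],
    [-15,0,0,0,0,0,1],
    [0,0,0,0,0,0,1],
  ],
)

```text
clock: 4.5
tcp_pos: [0.4888, 0.0272, -0.0085]
orientation: [-0.0, 1.0, 0.01, -0.002]
wrist_force: [0.9, 0.1, 0.8]
finger_gap: 0.0854
grip_force: 0.0
```

>>> step_arm(
  deltas=[
    [0,0,-7,0,0,0,1],
    [0,0,-7,0,0,0,1],
    [0,0,-6,0,0,0,1],
    [0,0,0,0,0,0,1],
  ],
)

```text
clock: 4.9
tcp_pos: [0.4912, 0.027, -0.0295]
orientation: [-0.0, 1.0, 0.01, -0.001]
wrist_force: [-1.5, 0.1, 0.1]
finger_gap: 0.0857
grip_force: 0.0
```

Run:
```python
from h import *
s=get_state();print(s['tcp_pos'],s['joint_pos'],s['wrist_force'])
c=snap('scene','sc3')
# lowest readings above bench near the tool
K=c['K'];T=c['world_from_camera'];v,u=np.mgrid[:384,:512];z=c['z_map']
p=np.stack([(u-K[0,2])*z/K[0,0],(v-K[1,2])*z/K[1,1],z],-1)@T[:3,:3].T+T[:3,3]
for lo,hi in[(-.06,.02),(.04,.12)]:
    m=(z>0)&(abs(p[...,0]-s['tcp_pos'][0])<.02)&(p[...,1]>lo)&(p[...,1]<hi)&(p[...,2]>.008)
    q=p[m];q=q[np.argsort(q[:,2])][:8];print(q.round(4))
```

```text
[ 0.49117244  0.02700844 -0.02950718] [-1.08367143e-01  3.45377051e-01 -5.09232101e-01  7.18176130e-01
 -8.03986809e-05  3.01281091e+00] [-1.45506417  0.09921767  0.09501525]
[[ 0.5005 -0.0159  0.0218]
 [ 0.4937 -0.0157  0.0229]
 [ 0.4873 -0.0149  0.0245]
 [ 0.5004 -0.0165  0.0248]
 [ 0.4875 -0.0193  0.0255]
 [ 0.4907 -0.0153  0.0255]
 [ 0.4988 -0.014   0.0257]
 [ 0.4984 -0.0192  0.026 ]]
[[0.4988 0.0766 0.0226]
 [0.4839 0.0754 0.0226]
 [0.4915 0.0762 0.0228]
 [0.4991 0.0765 0.0259]
 [0.4972 0.0782 0.0262]
 [0.5021 0.0759 0.0267]
 [0.5048 0.0749 0.0271]
 [0.4984 0.0753 0.0282]]
```

>>> step_arm(
  deltas=[
    [0,0,-5,0,0,0,1],
    [0,0,-4,0,0,0,1],
    [0,0,-4,0,0,0,1],
    [0,0,0,0,0,0,1],
  ],
)

```text
clock: 5.35
tcp_pos: [0.4911, 0.027, -0.0418]
orientation: [0.0, 1.0, 0.01, -0.001]
wrist_force: [0.4, 0.2, -0.8]
finger_gap: 0.0853
grip_force: 0.0
```

>>> step_arm(
  deltas=[
    [7,0,0,0,0,0,1],
    [5,0,0,0,0,0,1],
    [5,0,0,0,0,0,1],
    [5,0,0,0,0,0,1],
    [5,0,0,0,0,0,1],
  ],
)

```text
clock: 5.85
tcp_pos: [0.5186, 0.0268, -0.0412]
orientation: [0.0, 1.0, 0.01, -0.001]
wrist_force: [-1.6, -0.8, 1.1]
finger_gap: 0.0852
grip_force: 0.9
```

Run:
```python
from h import *
s=get_state();print(s['tcp_pos'],s['wrist_force'])
c=snap('scene','sc4')
a=c['image'][110:240,230:370,::-1]; cv2.imwrite('pics/sc4.png',cv2.resize(a,None,fx=4.5,fy=4.5,interpolation=cv2.INTER_CUBIC))
```

```text
[ 0.51862003  0.02680385 -0.04124669] [-1.59202768 -0.77348406  1.09883936]
```

View pics/sc4.png

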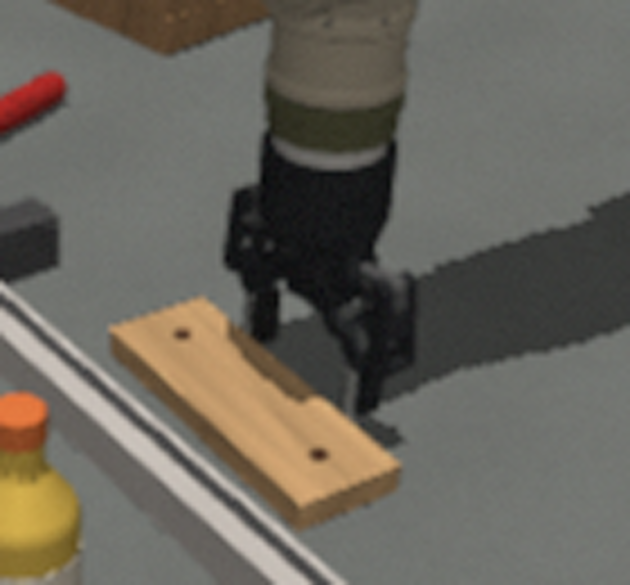

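The fingertips are now below the board's top and in front of its near edge. The right end has started to move, so the push is working.

>>> step_arm(
  deltas=[
    [5,0,0,0,0,0,1],
    [5,0,0,0,0,0,1],
    [5,0,0,0,0,0,1],
    [5,0,0,0,0,0,1],
    [4,0,0,0,0,0,1],
  ],
)

```text
clock: 6.4
tcp_pos: [0.5432, 0.027, -0.0413]
orientation: [-0.0, 1.0, 0.01, 0.0]
wrist_force: [-0.3, -0.3, -0.9]
finger_gap: 0.0854
grip_force: 0.6
```

>>> step_arm(
  deltas=[
    [3,0,0,0,0,0,1],
    [3,0,0,0,0,0,1],
    [2,0,0,0,0,0,1],
    [2,0,0,0,0,0,1],
  ],
)

```text
clock: 6.8
tcp_pos: [0.5527, 0.027, -0.0412]
orientation: [0.0, 1.0, 0.01, -0.0]
wrist_force: [-1.9, -0.8, -0.5]
finger_gap: 0.0853
grip_force: 0.6
```

>>> step_arm(
  deltas=[
    [2,0,0,0,0,0,1],
    [1,0,0,0,0,0,1],
    [0,0,0,0,0,0,1],
  ],
)

```text
clock: 7.1
tcp_pos: [0.5561, 0.0269, -0.0411]
orientation: [0.0, 1.0, 0.01, 0.0]
wrist_force: [0.2, 0.1, 0.3]
finger_gap: 0.0853
grip_force: 0.2
```

>>> step_arm(
  deltas=[
    [1,0,0,0,0,0,1],
    [1,0,0,0,0,0,1],
    [0,0,0,0,0,0,1],
  ],
)

```text
clock: 7.4
tcp_pos: [0.5565, 0.0269, -0.0412]
orientation: [0.0, 1.0, 0.01, -0.001]
wrist_force: [-5.2, -1.0, 3.7]
finger_gap: 0.0854
grip_force: 2.6
```

>>> step_arm(
  deltas=[
    [1,0,0,0,0,0,1],
    [1,0,0,0,0,0,1],
    [0,0,0,0,0,0,1],
  ],
)

```text
clock: 7.7
tcp_pos: [0.5564, 0.0271, -0.0416]
orientation: [-0.0, 1.0, 0.01, -0.003]
wrist_force: [-9.4, -1.5, 6.9]
finger_gap: 0.0857
grip_force: 4.6
```

Run:
```python
from h import *
s=get_state();print(s['tcp_pos'],s['wrist_force'])
c=snap('scene','sc5')
a=c['image'][110:240,230:370,::-1]; cv2.imwrite('pics/sc5.png',cv2.resize(a,None,fx=4.5,fy=4.5,interpolation=cv2.INTER_CUBIC))
```

```text
[ 0.5564495   0.02708279 -0.04159481] [-9.43996022 -1.46892973  6.87350715]
```

View pics/sc5.png

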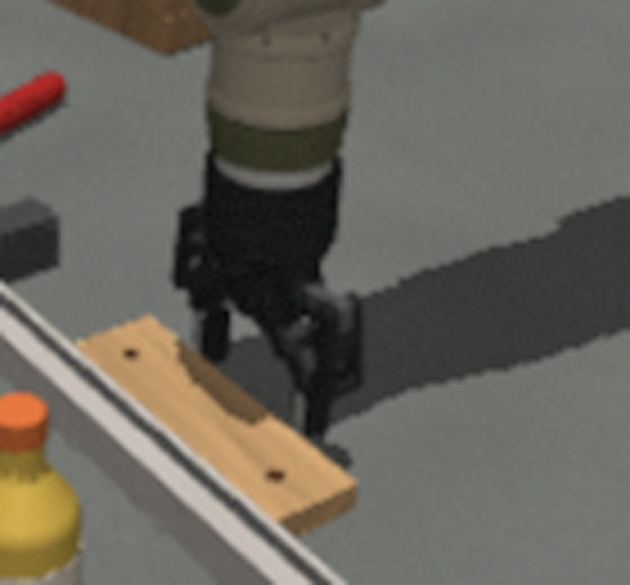

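The board now lies against the fence, with force building at x=0.5564. Next I'll back off, rise, shut the fingers and turn 90° for the end push.

>>> step_arm(
  deltas=[
    [-12,0,0,0,0,0,1],
    [-20,0,0,0,0,0,1],
    [-5,0,20,0,0,8.5,1],
    [0,0,40,0,0,8.5,-1],
    [0,0,40,0,0,8.5,-1],
  ],
)

```text
clock: 8.25
tcp_pos: [0.5226, 0.027, 0.0596]
orientation: [-0.0, 0.972, 0.234, 0.0]
wrist_force: [1.0, -0.2, 0.9]
finger_gap: 0.0593
grip_force: 0.0
```

>>> step_arm(
  deltas=[
    [0,30,0,0,0,8.5,-1],
    [0,30,0,0,0,8.5,-1],
    [0,30,0,0,0,8.5,-1],
    [20,30,0,0,0,8.5,-1],
    [20,20,0,0,0,8.5,-1],
  ],
)

```text
clock: 8.75
tcp_pos: [0.5639, 0.1692, 0.0595]
orientation: [0.0, 0.821, 0.571, 0.001]
wrist_force: [0.1, -1.1, 0.3]
finger_gap: -0.0001
grip_force: 0.0
```

>>> step_arm(
  deltas=[
    [20,3,0,0,0,8.5,-1],
    [15,0,0,0,0,8.5,-1],
    [0,0,0,0,0,5,-1],
    [0,0,0,0,0,0,-1],
    [0,0,0,0,0,0,-1],
  ],
)

```text
clock: 9.25
tcp_pos: [0.598, 0.1701, 0.0588]
orientation: [0.0, 0.701, 0.714, 0.0]
wrist_force: [-0.0, 0.2, -0.4]
finger_gap: 0.0
grip_force: 0.0
```

```bash
cat >> h.py <<'E'
def cloud(c):
    K=c['K'];T=c['world_from_camera'];v,u=np.mgrid[:384,:512];z=c['z_map']
    p=np.stack([(u-K[0,2])*z/K[0,0],(v-K[1,2])*z/K[1,1],z],-1)@T[:3,:3].T+T[:3,3]
    p[z<=0]=9; return p
E
python3 - <<'E'
from h import *
s=get_state();print(s['tcp_pos'],s['joint_pos'],s['wrist_force'])
c=snap('scene','sc6');p=cloud(c);t=s['tcp_pos']
m=(abs(p[...,0]-t[0])<.03)&(abs(p[...,1]-t[1])<.03)&(p[...,2]>.045)&(p[...,2]<.5)
q=p[m];q=q[np.argsort(q[:,2])][:10];print(q.round(4))
c=snap('top','t6');a=c['image'][155:235,150:360,::-1]; cv2.imwrite('pics/t6c.png',cv2.resize(a,None,fx=3.8,fy=3.8,interpolation=cv2.INTER_CUBIC))
E
```

```text
[0.59801598 0.17005714 0.05882095] [ 1.47962644e-01  4.69462920e-01 -5.93302527e-02  1.04124995e+00
  1.11026255e-04  1.70053242e+00] [-0.00192979  0.24161306 -0.39930082]
[[0.6063 0.174  0.0974]
 [0.6064 0.1706 0.098 ]
 [0.6061 0.177  0.0993]
 [0.6032 0.1803 0.1003]
 [0.6053 0.1793 0.1005]
 [0.5974 0.1802 0.1006]
 [0.605  0.1755 0.1007]
 [0.5997 0.1793 0.101 ]
 [0.5951 0.1805 0.1026]
 [0.6102 0.1711 0.1027]]
```

View pics/t6c.png

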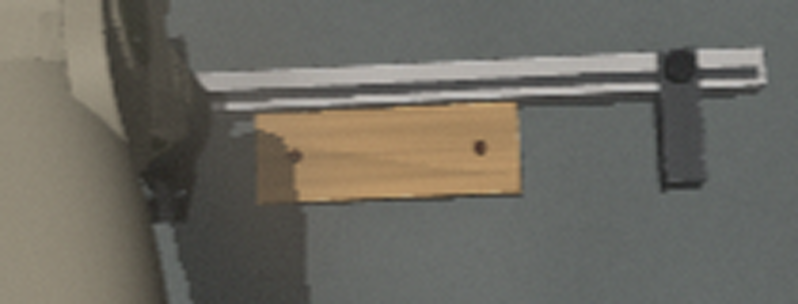

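Run:
```python
from h import *
c=np.load('top0.npz')
def P(u,v,z): return pt(c,150+(u+.5)/3.8-.5,155+(v+.5)/3.8-.5,z).round(4)
for q in [(256,115),(518,102),(521,193),(256,203)]:print(P(*q,.02))
d=P(295,156,.02),P(480,148,.02);print(d,(d[0]+d[1])/2)
```

```text
[0.6324 0.1294 0.02  ]
[ 0.6376 -0.0702  0.02  ]
[ 0.5682 -0.0703  0.02  ]
[0.5651 0.1296 0.02  ]
(array([0.6002, 0.0998, 0.02  ]), array([ 0.6031, -0.0404,  0.02  ])) [0.60165 0.0297  0.02   ]
```

>>> step_arm(
  deltas=[
    [0,0,-40,0,0,0,-1],
    [0,0,-30,0,0,0,-1],
    [0,0,-12,0,0,0,-1],
    [0,0,-6,0,0,0,-1],
    [0,0,0,0,0,0,-1],
  ],
)

```text
clock: 9.85
tcp_pos: [0.5977, 0.1699, -0.0291]
orientation: [-0.0, 0.7, 0.714, -0.0]
wrist_force: [-0.9, -0.4, 0.3]
finger_gap: 0.0
grip_force: 0.0
```

>>> step_arm(
  deltas=[
    [0,-12,0,0,0,0,-1],
    [0.2,-6,0,0,0,0,-1],
    [0.2,-6,0,0,0,0,-1],
    [0.2,-6,0,0,0,0,-1],
    [0.2,-6,0,0,0,0,-1],
  ],
)

```text
clock: 10.35
tcp_pos: [0.5991, 0.1339, -0.0284]
orientation: [0.0, 0.7, 0.714, 0.001]
wrist_force: [-0.0, 2.4, 2.1]
finger_gap: 0.0002
grip_force: 1.2
```

>>> step_arm(
  deltas=[
    [0.2,-8,0,0,0,0,-1],
    [0.2,-8,0,0,0,0,-1],
    [0.2,-8,0,0,0,0,-1],
    [0.2,-8,0,0,0,0,-1],
    [0.2,-8,0,0,0,0,-1],
  ],
)

```text
clock: 10.85
tcp_pos: [0.5995, 0.0933, -0.0292]
orientation: [-0.0, 0.7, 0.714, 0.0]
wrist_force: [0.7, 2.6, 2.5]
finger_gap: 0.0
grip_force: 1.2
```

>>> step_arm(
  deltas=[
    [0.2,-8,0,0,0,0,-1],
    [0.2,-8,0,0,0,0,-1],
    [0.2,-8,0,0,0,0,-1],
    [0.2,-6,0,0,0,0,-1],
    [0.2,-5,0,0,0,0,-1],
  ],
)

```text
clock: 11.35
tcp_pos: [0.6004, 0.0583, -0.0292]
orientation: [-0.0, 0.7, 0.714, -0.0]
wrist_force: [-0.2, 1.2, 1.6]
finger_gap: -0.0002
grip_force: 1.2
```

>>> step_arm(
  deltas=[
    [0,-4,0,0,0,0,-1],
    [0,-3,0,0,0,0,-1],
    [0,-3,0,0,0,0,-1],
    [0,-2,0,0,0,0,-1],
    [0,0,0,0,0,0,-1],
  ],
)

```text
clock: 11.85
tcp_pos: [0.6004, 0.0465, -0.0293]
orientation: [0.0, 0.7, 0.714, -0.0]
wrist_force: [-0.4, 0.8, 0.0]
finger_gap: -0.0002
grip_force: 0.3
```

>>> step_arm(
  deltas=[
    [0,-2,0,0,0,0,-1],
    [0,-2,0,0,0,0,-1],
    [0,-1,0,0,0,0,-1],
    [0,0,0,0,0,0,-1],
  ],
)

```text
clock: 12.25
tcp_pos: [0.6004, 0.0417, -0.0293]
orientation: [0.0, 0.7, 0.714, -0.0]
wrist_force: [-0.3, 1.1, 0.6]
finger_gap: 0.0002
grip_force: 0.4
```

>>> step_arm(
  deltas=[
    [0,-1,0,0,0,0,-1],
    [0,-1,0,0,0,0,-1],
    [0,-1,0,0,0,0,-1],
    [0,0,0,0,0,0,-1],
  ],
)

```text
clock: 12.65
tcp_pos: [0.6004, 0.0387, -0.0293]
orientation: [0.0, 0.7, 0.714, -0.0]
wrist_force: [-0.3, 0.1, -0.4]
finger_gap: 0.0
grip_force: 0.4
```

>>> step_arm(
  deltas=[
    [0,-1,0,0,0,0,-1],
    [0,-1,0,0,0,0,-1],
    [0,0,0,0,0,0,-1],
  ],
)

```text
clock: 12.95
tcp_pos: [0.6004, 0.0367, -0.0292]
orientation: [0.0, 0.7, 0.714, -0.0]
wrist_force: [0.7, 0.6, 0.0]
finger_gap: -0.0002
grip_force: 0.3
```

>>> step_arm(
  deltas=[
    [0,-1,0,0,0,0,-1],
    [0,-1,0,0,0,0,-1],
    [0,0,0,0,0,0,-1],
  ],
)

```text
clock: 13.25
tcp_pos: [0.6004, 0.0362, -0.0292]
orientation: [-0.001, 0.7, 0.715, 0.001]
wrist_force: [-0.2, 5.1, 0.1]
finger_gap: 0.0003
grip_force: 2.8
```

>>> step_arm(
  deltas=[
    [0,-1,0,0,0,0,-1],
    [0,-1,0,0,0,0,-1],
    [0,0,0,0,0,0,-1],
  ],
)

```text
clock: 13.55
tcp_pos: [0.6004, 0.0363, -0.0292]
orientation: [-0.002, 0.699, 0.715, 0.002]
wrist_force: [1.6, 11.0, -0.2]
finger_gap: 0.0002
grip_force: 5.7
```

Run:
```python
from h import *
s=get_state();print(s['tcp_pos'],s['wrist_force'])
c=snap('top','t7');a=c['image'][155:235,150:360,::-1]; cv2.imwrite('pics/t7c.png',cv2.resize(a,None,fx=3.8,fy=3.8,interpolation=cv2.INTER_CUBIC))
```

```text
[ 0.60040114  0.03632488 -0.02920491] [ 1.5764316  10.99150888 -0.1758622 ]
```

View pics/t7c.png

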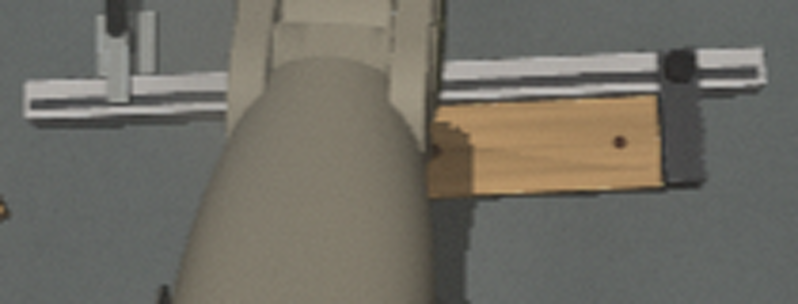

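The board butts against the stop, with the reaction rising to 11 N. I'll back off and make one last wide push towards the fence.

>>> step_arm(
  deltas=[
    [0,10,0,0,0,0,-1],
    [0,15,0,0,0,0,-1],
    [0,0,40,0,0,-8.5,-1],
    [0,0,40,0,0,-8.5,-1],
    [-25,0,20,0,0,-8.5,-1],
  ],
)

```text
clock: 14.1
tcp_pos: [0.5802, 0.0581, 0.0746]
orientation: [0.003, 0.842, 0.54, 0.003]
wrist_force: [0.7, -0.3, 0.5]
finger_gap: 0.0002
grip_force: 0.0
```

>>> step_arm(
  deltas=[
    [-30,-25,0,0,0,-8.5,1],
    [-30,-30,0,0,0,-8.5,1],
    [-25,-30,0,0,0,-8.5,1],
    [0,-30,0,0,0,-8.5,1],
    [0,-20,0,0,0,-8.5,1],
  ],
)

```text
clock: 14.6
tcp_pos: [0.4899, -0.0784, 0.0713]
orientation: [0.001, 0.98, 0.197, 0.0]
wrist_force: [0.3, -0.0, 0.1]
finger_gap: 0.0725
grip_force: 0.0
```

>>> step_arm(
  deltas=[
    [0,0,0,0,0,-8.5,1],
    [0,0,0,0,0,-8.5,1],
    [0,0,0,0,0,-5,1],
    [0,0,0,0,0,0,1],
    [0,0,0,0,0,0,1],
  ],
)

```text
clock: 15.1
tcp_pos: [0.4905, -0.0769, 0.0709]
orientation: [0.0, 1.0, 0.011, 0.0]
wrist_force: [0.6, 0.1, -1.3]
finger_gap: 0.0851
grip_force: 0.0
```

Run:
```python
from h import *
s=get_state();print(s)
c=snap('top','t8');a=c['image'][155:235,200:360,::-1]; cv2.imwrite('pics/t8c.png',cv2.resize(a,None,fx=5,fy=5,interpolation=cv2.INTER_CUBIC))
```

```text
{'clock': 15.1, 'joint_pos': array([-3.16914400e-01,  2.37490251e-01, -3.69829998e-01,  9.63287685e-01,
       -5.02726977e-04,  2.80187899e+00]), 'qvel': array([-8.73971200e-04,  4.35570184e-04, -4.16646186e-04,  6.85731097e-04,
        3.82727118e-03, -5.90515998e-05]), 'tau': array([-6.66125352e-02, -4.07169378e+01,  2.68504572e+01, -1.92911160e-03,
       -9.59709578e-03,  5.53134782e-02]), 'tcp_pos': array([ 0.49054988, -0.07687088,  0.07091521]), 'orientation': array([2.68310951e-04, 9.99934989e-01, 1.13993633e-02, 8.11375463e-06]), 'wrist_force': array([ 0.55507529,  0.13340319, -1.30799037]), 'ft_torque': array([ 0.04262105, -0.02753028, -0.00331003]), 'grip_force': 0.0, 'finger_gap': 0.08510737784203398}
```

View pics/t8c.png

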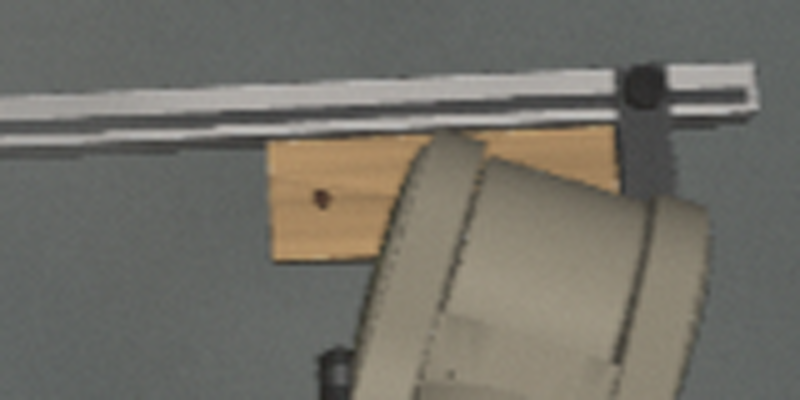

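>>> step_arm(
  deltas=[
    [0,2,-40,0,0,0,1],
    [0,0,-40,0,0,0,1],
    [0,0,-22,0,0,0,1],
    [0,0,-10,0,0,0,1],
    [0,0,0,0,0,0,1],
  ],
)

```text
clock: 15.65
tcp_pos: [0.4894, -0.0746, -0.0422]
orientation: [-0.0, 1.0, 0.011, -0.001]
wrist_force: [-0.7, 0.3, 0.3]
finger_gap: 0.085
grip_force: 0.0
```

>>> step_arm(
  deltas=[
    [20,0,0,0,0,0,1],
    [20,0,0,0,0,0,1],
    [15,0,0,0,0,0,1],
    [6,0,0,0,0,0,1],
    [0,0,0,0,0,0,1],
  ],
)

```text
clock: 16.15
tcp_pos: [0.5531, -0.0754, -0.0399]
orientation: [0.0, 1.0, 0.011, 0.001]
wrist_force: [0.9, 0.5, -0.0]
finger_gap: 0.0853
grip_force: 0.0
```

>>> step_arm(
  deltas=[
    [2,0,0,0,0,0,1],
    [2,0,0,0,0,0,1],
    [2,0,0,0,0,0,1],
    [1,0,0,0,0,0,1],
    [0,0,0,0,0,0,1],
  ],
)

```text
clock: 16.65
tcp_pos: [0.5582, -0.075, -0.0412]
orientation: [-0.0, 1.0, 0.01, -0.0]
wrist_force: [-1.0, -0.8, 1.4]
finger_gap: 0.0852
grip_force: 0.3
```

>>> step_arm(
  deltas=[
    [1,0,0,0,0,0,1],
    [1,0,0,0,0,0,1],
    [0,0,0,0,0,0,1],
  ],
)

```text
clock: 16.95
tcp_pos: [0.5588, -0.0749, -0.0415]
orientation: [-0.0, 1.0, 0.01, -0.002]
wrist_force: [-4.4, -1.0, 3.7]
finger_gap: 0.0857
grip_force: 2.6
```

>>> step_arm(
  deltas=[
    [1,0,0,0,0,0,1],
    [1,0,0,0,0,0,1],
    [0,0,0,0,0,0,1],
  ],
)

```text
clock: 17.25
tcp_pos: [0.5587, -0.0748, -0.0417]
orientation: [-0.0, 1.0, 0.01, -0.003]
wrist_force: [-9.1, -1.9, 7.0]
finger_gap: 0.0856
grip_force: 4.9
```

>>> step_arm(
  deltas=[
    [-10,0,0,0,0,0,1],
    [-25,0,0,0,0,0,1],
    [-20,0,20,0,0,0,1],
    [0,0,45,0,0,0,1],
    [-10,-20,45,0,0,0,1],
  ],
)

```text
clock: 17.75
tcp_pos: [0.4967, -0.0935, 0.0691]
orientation: [-0.001, 1.0, 0.011, -0.0]
wrist_force: [1.7, 0.5, 0.1]
finger_gap: 0.0854
grip_force: 0.0
```

>>> step_arm(
  deltas=[
    [-15,-45,5,0,0,0,1],
    [-15,-45,5,0,0,0,1],
    [-15,-45,5,0,0,0,1],
    [-10,-45,0,0,0,0,1],
    [0,0,0,0,0,0,1],
  ],
)

```text
clock: 18.25
tcp_pos: [0.4425, -0.281, 0.0843]
orientation: [0.002, 1.0, 0.007, 0.001]
wrist_force: [-0.4, -0.1, 0.2]
finger_gap: 0.0852
grip_force: 0.0
```

Run:
```python
from h import *
s=get_state();print(s['tcp_pos'],s['wrist_force'])
c=snap('top','t9');im=c['image']
hsv=cv2.cvtColor(im,cv2.COLOR_RGB2HSV);m=((hsv[...,1]>70)&(hsv[...,0]<30)&(hsv[...,2]>90)).astype(np.uint8)
m[:170]=0;m[232:]=0;m[:,:180]=0;m[:,345:]=0
ct=max(cv2.findContours(m,0,cv2.CHAIN_APPROX_NONE)[0],key=cv2.contourArea)
P=np.array([pt(c,*q,.02)[:2] for q in ct[:,0].astype(float)],np.float32)
r=cv2.minAreaRect(P);print(r,cv2.boxPoints(r).round(4))
f=np.array([.6512,.0235]);a=np.array([-.0199,.9998]);n=np.array([.9998,.0199]);d=np.array(r[0])-f
print('fence frame x,y of board',d@n,d@a)
# movement of the loose things: depth/colour difference to the first picture
d0=np.load('top0.npz');df=(np.abs(im.astype(int)-d0['image']).max(2)>40)
for n_,b in dict(offcut=(190,226,115,155),glue=(118,150,203,230),tape=(115,143,262,292),driver=(180,252,370,412)).items(): print(n_,df[b[0]:b[1],b[2]:b[3]].sum())
```

```text
[ 0.44249979 -0.28097011  0.08428843] [-0.43982511 -0.06910553  0.1534613 ]
((0.6042120456695557, -0.07580361515283585), (0.07009013742208481, 0.20038771629333496), 1.2667241096496582) [[ 0.567   0.0236]
 [ 0.5714 -0.1767]
 [ 0.6415 -0.1752]
 [ 0.637   0.0251]]
fence frame x,y of board -0.048954698681119686 -0.09834869413862943
offcut 0
glue 0
tape 0
driver 878
```

```bash
python3 -c "
from workcell import *
print(hand_in())"
```

```text
the job is handed in; nothing more can be done
None
```

I handed the job in at about 18 s with the board against the fence and the stop: about 1 mm from ideal at the fence, 0.1° off parallel, and 5–11 N of reaction felt at both faces. The offcut, glue and tape showed no change in the pictures. The arm probably hid the screwdriver in the last one, but the fingers never went near it. The hand-in gave no verdict.

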